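# Put the star casting's tin away in the rack, covered

### The job

Find which of the two open tins holds the star-shaped casting, slide that tin along the bench, without lifting it, fully home against the back of whichever rack bay is free, and have the loose lid seated level on it, set down gently. Leave both castings in their tins, and leave the other open tin, the closed tin in the rack, the chain spool, the tool cup and the wrench where they are.

Things in the scene. Friction and masses are not known exactly. Their poses are not given: they have to be found in the camera images.
- tin_a: one of two identical round open steel tins: 100 mm across outside, 93 mm inside, 55 mm high, floor 4 mm thick. It stands on the bench and holds either the star casting or the round blank. Origin: centre of its underside, z up
- tin_b: one of two identical round open steel tins: 100 mm across outside, 93 mm inside, 55 mm high, floor 4 mm thick. It stands on the bench and holds either the star casting or the round blank. Origin: centre of its underside, z up
- star: flat six-pointed aluminium star casting, 66 mm across the points, 10 mm thick, lying flat on the floor of one of the two open tins. Origin: centre of its underside
- blank: plain round aluminium disc, 60 mm across, 10 mm thick, lying flat on the floor of the other open tin. Origin: centre of its underside
- lid: loose round steel lid lying flat on the bench, plug down: a plug 84 mm across, 6 mm deep, that enters a tin's mouth; above it a disc 106 mm across, 4 mm thick, that rests on the rim; on top a black upright cylindrical knob 26 mm across, 30 mm high. Origin: centre of the plug's underside (knob top 40 mm above); seated, it is 49 mm above the tin's origin
- rack: fixed plywood fence on the bench, 264 mm wide, strips 12 mm thick and 22 mm high: a back strip and three side strips form two floorless bays side by side, each 114 mm wide, open towards the robot; the side strips reach 65 mm out from the back strip. x points from the open side to the back strip, y to its left; origin on the bench midway between the two home points
- bay_left (a point): home point of the rack's left (+y) bay, on the bench: the centre of a tin standing against the back strip, midway between the side strips (50 mm before the back strip; the side strips end 15 mm before this point). Axes as the rack's. One bay is taken by the closed tin, the free one has only a flat paper slip on its floor
- bay_right (a point): the same for the right (-y) bay, 126 mm from the left one
- stock_tin: closed steel tin with lid and black knob, same width as the open ones, 59 mm high and 89 mm over the knob, standing in one bay of the rack. Origin: centre of its underside
- spool: upright spool of chain with white flanges, 80 mm across, 70 mm high. Origin: centre of its underside
- tool_cup: steel cup, 72 mm across, 100 mm high, with tool handles sticking out to about 175 mm. Origin: centre of its underside
- wrench: steel wrench 150 mm long lying flat on the bench along its x axis. Origin: centre of its underside
Things that resemble listed ones, but are neither listed nor needed, are in the scene too. Leave any brown or red look-alike of the tin_b alone. What is shaped like the lid but purple is not meant.

How it is judged:
At the end, for the whole second after the job is handed in: The tin with the star stands in the bay that was free, upright on the bench, within 7 mm of the back strip, the star in it, the lid seated in its mouth (disc on the rim within 2.5 mm, level within 3 degrees). The other open tin is within 30 mm of its start. All at rest (((horizontal distance between star and tin_a below 0.03 m and z of star in the frame of tin_a below 0.03 m and x of tin_a in the frame of bay_left between -0.007 and 0.006 m and y of tin_a in the frame of bay_left between -0.01 and 0.01 m and angle between each of tin_a, lid's own z axis and vertical below 0.05 rad and height (world z) of tin_a below 0.005 m and z of lid in the frame of tin_a between 0.046 and 0.0515 m and horizontal distance between lid and tin_a below 0.0075 m and linear speed of tin_a below 0.02 m/s and distance of tin_b from where it was at the start of the episode below 0.03 m) or (horizontal distance between star and tin_a below 0.03 m and z of star in the frame of tin_a below 0.03 m and x of tin_a in the frame of bay_right between -0.007 and 0.006 m and y of tin_a in the frame of bay_right between -0.01 and 0.01 m and angle between each of tin_a, lid's own z axis and vertical below 0.05 rad and height (world z) of tin_a below 0.005 m and z of lid in the frame of tin_a between 0.046 and 0.0515 m and horizontal distance between lid and tin_a below 0.0075 m and linear speed of tin_a below 0.02 m/s and distance of tin_b from where it was at the start of the episode below 0.03 m) or (horizontal distance between star and tin_b below 0.03 m and z of star in the frame of tin_b below 0.03 m and x of tin_b in the frame of bay_left between -0.007 and 0.006 m and y of tin_b in the frame of bay_left between -0.01 and 0.01 m and angle between each of tin_b, lid's own z axis and vertical below 0.05 rad and height (world z) of tin_b below 0.005 m and z of lid in the frame of tin_b between 0.046 and 0.0515 m and horizontal distance between lid and tin_b below 0.0075 m and linear speed of tin_b below 0.02 m/s and distance of tin_a from where it was at the start of the episode below 0.03 m) or (horizontal distance between star and tin_b below 0.03 m and z of star in the frame of tin_b below 0.03 m and x of tin_b in the frame of bay_right between -0.007 and 0.006 m and y of tin_b in the frame of bay_right between -0.01 and 0.01 m and angle between each of tin_b, lid's own z axis and vertical below 0.05 rad and height (world z) of tin_b below 0.005 m and z of lid in the frame of tin_b between 0.046 and 0.0515 m and horizontal distance between lid and tin_b below 0.0075 m and linear speed of tin_b below 0.02 m/s and distance of tin_a from where it was at the start of the episode below 0.03 m)) and linear speed of lid below 0.02 m/s); the robot touches nothing.
It fails at once if the closed tin, chain spool, tool cup or wrench is disturbed (moved over 30 mm) (distance of any of stock_tin, spool, tool_cup, wrench from where it was at the start of the episode above 0.03 m).
It fails at once if the open tin without the star is moved over 30 mm ((horizontal distance between star and tin_a below 0.035 m and distance of tin_b from where it was at the start of the episode above 0.03 m) or (horizontal distance between star and tin_b below 0.035 m and distance of tin_a from where it was at the start of the episode above 0.03 m)).
It fails at once if the star or the round blank is taken out of its tin ((horizontal distance between star and tin_a above 0.04 m and horizontal distance between star and tin_b above 0.04 m) or (horizontal distance between blank and tin_a above 0.04 m and horizontal distance between blank and tin_b above 0.04 m)).
It fails at once if an open tin is lifted off the bench (over 20 mm) or tipped (height (world z) of any of tin_a, tin_b above 0.02 m or angle between any of tin_a, tin_b's own z axis and vertical above 0.4 rad).
It fails at once if the lid is dropped onto a tin (falls onto it faster than 0.5 m/s) instead of being set down ((horizontal distance between lid and tin_a below 0.03 m and z of lid in the frame of tin_a below 0.08 m and linear speed of lid above 0.5 m/s) or (horizontal distance between lid and tin_b below 0.03 m and z of lid in the frame of tin_b below 0.08 m and linear speed of lid above 0.5 m/s)).
It also fails if it takes over 64 s, if anything falls off the work surface, if the arm or the gripper's body presses on something with over 40 N, if the wrist force passes 120 N, or if a joint passes its speed limit or range.

### The arm

A 7-joint arm with a two-finger parallel gripper is mounted at the origin on the work surface. World frame = base frame: x ahead of the robot, y to its left, z up, the work surface at z = 0. Lengths are in m, angles in rad, forces in N, time in s.
With the tool pointing down it reaches from about 0.425 to 0.825 m from the base axis. Payload 3.6 kg.
Tool frame: the origin (TCP) lies at the very end of the fingers, on their centre line; the grasp point (between the pads) lies 19 mm behind it; z points along the fingers, y is the line along which they close (so a half turn about z gives the same grasp; the last joint's range is limited). The gripper opens to 93 mm and grips with 3 to 60 N. Pads are 15 mm wide; open, the fingers measure 128 mm over their backs; the gripper's body (75 mm by 188 mm) begins 65 mm behind the grasp point.
Start: joints at [-0.026, 0.615, -0.013, 1.423, 0.008, 1.103, -0.04], TCP at [0.65, 0, 0.219] pointing down, gripper open.
Joint ranges: [-3.12, 3.12], [-0.3, 2.06], [-1.34, 1.32], [0.26, 2.42], [-1.36, 4.5], [0.01, 1.98], [-2.84, 2.84]. Speed limits (rad/s): [2.79, 2.79, 3.14, 3.14, 3.14, 3.14, 3.14].

### API

Orientations are given as a rotation vector (axis times angle).
In Python, from cell import telemetry, vision, order gives the robot as it stands. The module is installed in compiled form; this text tells all that it offers.
- The arm moves only by the tool move_arm, never from a script. Its argument "motion" is a list of rows, each an object with "linear": the shift along the world's x, y, z in mm, a list of three; "twist": the turn about the world's z in degrees. In form: [{"linear": [tx, ty, tz], "twist": twist}, ...]. A call has 1 to 5 rows; each row shifts and turns the commanded pose from where the row before left it; what a row does not reach is not made up. A row lasts 1/8 s, in which the tool goes at most 62.5 mm and 10.7 degrees, less where a joint would pass 70% of its speed; a pose out of reach is approached as far as the arm can. A call with a gripper value outside its range is refused whole. "grip" is the closure, from -1 (fully open) to 1 (shut), set as the call begins (left out, the last holds). The fingers move at their own pace and stop on an object; the grip force is fixed at half the most. Time passes only in rows, so rows that do not move let the fingers close. It gives the time, the measured TCP pose, the force, the opening and the grip force at its end, in the units of the state.
- telemetry.observe(): the state, without advancing time (a new reading comes with each control period).
- vision.get_image(name): name is "scene" or "side" or "wrist"; returns the picture (480x640x3 uint8, red, green, blue); there is no depth.
- vision.get_calibration(name): a dict with "fx", "fy", "cx", "cy" (pixels), "rvec" (rotation vector, rad) and "tvec" (3), from world to camera coordinates, as OpenCV has them. Camera axes: x right, y down, z forward; pixel columns grow to the right and rows downward; lengths in m; the calibration is good to about 2 mm. A picture is of the moment at which its call begins: read the wrist's pose just before it. get_calibration takes no time and is no camera call; for the wrist camera it gives the pose at the moment of the call.
- order.hand_in(): hands the job in; it is judged then, once.
Trained networks look in the newest picture that a camera, given by its name, has taken for a name from the list of things; names that differ only in an ending like _2 or _b are one class to them, and where a whole thing is asked for, a point or a joint stands for the part that bears it (a point fixed in the world has none). Each returns a list of dicts, best first, with "confidence" (0 to 1); they miss things now and then, are a little off and sometimes report something else, mostly with a low value. They report only what shows in the picture. A call takes as long as a camera call. They do not tell look-alikes from the thing itself.
- vision.look_for(camera, target): "rect" ([centre column, centre row, width, height] in pixels, round what is visible of it).
- vision.regions_of(camera, target): "pixels" (480x640 bool, what is visible of it) and "rect" ([centre column, centre row, width, height] in pixels, round what is visible of it).
The state is a dict: "time": time; "joint_pos": joint angles; "dq": joint speeds; "joint_torque": joint torques, N m; "position": TCP position; "orientation": TCP orientation; "force": force on the tool from outside, world axes, zero at the start; "wrist_torque": the same for the moment, N m; "gripper_width": finger opening in m; "finger_force": force on a finger pad.
Only numpy, scipy, OpenCV 4.12 (cv2) and the standard library are available. Lean on these libraries where they do the work, as an engineer would, in place of code of your own. Each camera call takes 0.05 s, during which the arm holds its last target. There are 200 camera calls.

## Working session

There is one attempt and no reset: what is moved stays moved. The work goes in short steps, Python scripts to look and compute and a tool call to move; the robot and the scene stay as the last step left them, time stands still between calls to the robot, and variables do not carry over. Pictures are saved under pics/ and viewed, at most 10 in all, crops included, and the job is handed in when it is done.

Besides the shell and the picture viewer there is one more tool, called in YAML: its name, and indented under it one key for each argument. move_arm: Moves the arm, as the interface text tells. Its arguments: {"type":"object","properties":{"motion":{"type":"array","items":{"type":"object","properties":{"linear":{"type":"array","items":{"type":"number"}},"twist":{"type":"number"}}}},"grip":{"type":"number"}},"required":["motion"]}

```bash
mkdir -p pics; cat > h.py <<'E'
import numpy as np, cv2
from cell import telemetry, vision, order
def cal(n):
    c=vision.get_calibration(n); K=np.array([[c['fx'],0,c['cx']],[0,c['fy'],c['cy']],[0,0,1.]])
    return K,np.array(c['rvec'],float),np.array(c['tvec'],float)
def save(n,f,crop=None,scale=1):
    im=vision.get_image(n)[:,:,::-1]
    if crop: im=im[crop[1]:crop[3],crop[0]:crop[2]]
    cv2.imwrite('pics/'+f,cv2.resize(im,None,fx=scale,fy=scale,interpolation=cv2.INTER_CUBIC))
def toplane(c,uv,z):
    K,r,t=c; R=cv2.Rodrigues(r)[0]; d=R.T@np.linalg.inv(K)@np.array([uv[0],uv[1],1.]); o=-R.T@t
    return o+d*(z-o[2])/d[2]
def proj(c,p):
    return cv2.projectPoints(np.atleast_2d(np.array(p,float)),c[1],c[2],c[0],None)[0].reshape(-1,2)
def tri(c1,uv1,c2,uv2):
    P=[c[0]@np.c_[cv2.Rodrigues(c[1])[0],c[2]] for c in (c1,c2)]
    X=cv2.triangulatePoints(P[0],P[1],np.array(uv1,float).reshape(2,1),np.array(uv2,float).reshape(2,1)).ravel()
    return X[:3]/X[3]
E
python3 - <<'E'
from h import *
ims=[]
for n in ('scene','side'):
    save(n,n+'0.png')
    for t in ('tin_a','lid','stock_tin','rack','star','blank','spool','tool_cup','wrench'):
        for d in vision.look_for(n,t)[:5]:
            print(n,t,round(d['confidence'],2),np.round(d['rect']).astype(int))
save('wrist','wrist0.png')
print(telemetry.observe()['time'])
E
```

```text
scene tin_a 0.84 [390 148  35  41]
scene tin_a 0.8 [273 223  37  43]
scene tin_a 0.65 [353 225  38  40]
scene lid 0.82 [165 328  48  46]
scene lid 0.71 [222 288  44  44]
scene lid 0.4 [399 316 113  75]
scene stock_tin 0.68 [418 281  43  47]
scene rack 0.93 [400 314 111  68]
scene star 0.72 [353 228  21  16]
scene spool 0.59 [268 369  41  50]
scene tool_cup 0.71 [515 231  48  66]
scene tool_cup 0.7 [400 313 110  70]
scene tool_cup 0.34 [417 282  48  50]
scene wrench 0.37 [406 226   8   2]
side tin_a 0.92 [389 235  48  53]
side tin_a 0.85 [352 420  60  76]
side tin_a 0.76 [259 376  57  66]
side tin_a 0.62 [309 275  52  55]
side lid 0.88 [384 134  38  28]
side lid 0.62 [378 173  43  27]
side stock_tin 0.6 [209 252  53  57]
side rack 0.85 [218 237  90  99]
side rack 0.19 [287 140  30  45]
side star 0.88 [310 276  31  23]
side star 0.43 [309 273  48  57]
side blank 0.56 [260 380  31  33]
side spool 0.97 [287 141  30  36]
side tool_cup 0.75 [116 341  73  72]
side wrench 0.74 [261 378  55  67]
side wrench 0.65 [277 334  77  32]
1.05
```

View pics/scene0.png

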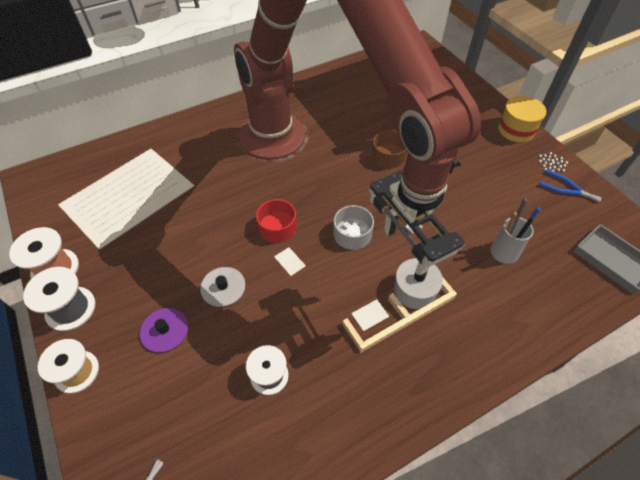

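View pics/side0.png

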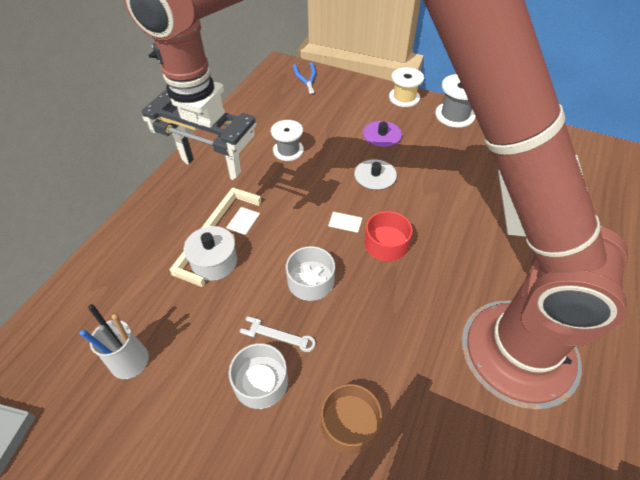

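```bash
python3 - <<'E'
from h import *
S=cal('scene');D=cal('side')
for n,c in(('scene',S),('side',D)):
    print(n,'cam',np.round(-cv2.Rodrigues(c[1])[0].T@c[2],3))
for k,u in dict(t1=(390,148),t2=(273,223),t3=(353,225),lid1=(165,328),lid2=(222,288),stock=(418,281),rack=(400,314),spool=(268,369),cup=(515,231)).items(): print('scene',k,np.round(toplane(S,u,.03),3))
for k,u in dict(t1=(389,235),t2=(352,420),t3=(259,376),t4=(309,275),lid1=(384,134),lid2=(378,173),stock=(209,252),rack=(218,237),spool=(287,141),cup=(116,341),wr=(277,334)).items(): print('side',k,np.round(toplane(D,u,.03),3))
E
```

```text
scene cam [ 1.01  -0.382  0.973]
side cam [0.186 0.497 0.826]
scene t1 [0.243 0.264 0.03 ]
scene t2 [ 0.325 -0.148  0.03 ]
scene t3 [0.429 0.027 0.03 ]
scene lid1 [ 0.471 -0.48   0.03 ]
scene lid2 [ 0.438 -0.333  0.03 ]
scene stock [0.643 0.076 0.03 ]
scene rack [ 0.693 -0.009  0.03 ]
scene spool [ 0.664 -0.321  0.03 ]
scene cup [0.644 0.375 0.03 ]
side t1 [ 0.317 -0.137  0.03 ]
side t2 [0.24  0.264 0.03 ]
side t3 [0.419 0.263 0.03 ]
side t4 [0.432 0.032 0.03 ]
side lid1 [ 0.445 -0.457  0.03 ]
side lid2 [ 0.408 -0.31   0.03 ]
side stock [0.653 0.069 0.03 ]
side rack [0.658 0.026 0.03 ]
side spool [ 0.668 -0.324  0.03 ]
side cup [0.697 0.317 0.03 ]
side wr [0.429 0.178 0.03 ]
```

The scene picture shows the star tin at (353,228), an empty red look-alike at (277,221), the grey lid at (222,287), a purple look-alike lid at (164,330) and the stock tin at (418,281) in the rack's left bay. The right bay has the slip, at (370,315). The side picture shows the star tin at (310,273), the blank tin at (259,376), a brown look-alike at (352,417), the grey lid at (376,173) and the purple one at (382,133).

Candidates, by scene pixel:
- **Tin:** star tin (353,228), red (277,221), brown (390,148), and the blank tin hidden by the arm. I choose the steel one at (353,228).
- **Lid:** grey (222,287) or purple (164,330). I choose grey.

Next I move back and up for the wrist views.

move_arm:
  motion:
    - {"linear": [-40,-20,30],"twist": 0}
    - {"linear": [-40,-20,30],"twist": 0}
    - {"linear": [-40,-10,30],"twist": 0}
    - {"linear": [0,0,20],"twist": 0}
    - {"linear": [0,0,0],"twist": 0}
  grip: -1

```text
time: 1.68
position: [0.5307, -0.0502, 0.3305]
orientation: [2.219, 2.219, 0.005]
force: [-0.0, -0.0, -0.3]
gripper_width: 0.093
finger_force: 0.0
```

```bash
python3 - <<'E'
from h import *
save('wrist','wrist1.png')
c=cal('wrist');print(np.round(-cv2.Rodrigues(c[1])[0].T@c[2],3),telemetry.observe()['position'],c[0][0])
for u in((0,0),(639,0),(639,479),(0,479)):print(u,np.round(toplane(c,u,0),3))
for t in('tin_a','star','blank','lid','rack','stock_tin'):
    for d in vision.look_for('wrist',t)[:4]: print(t,round(d['confidence'],2),np.round(d['rect'],1),np.round(toplane(c,d['rect'][:2],.03),3))
E
```

```text
[0.529 0.018 0.495] [ 0.53021462 -0.04984972  0.32894446] [398.73547069   0.         328.72787626]
(0, 0) [0.165 0.168 0.   ]
(639, 0) [0.875 0.168 0.   ]
(639, 479) [ 1.   -0.48  0.  ]
(0, 479) [ 0.035 -0.479  0.   ]
tin_a 0.9 [237.  132.6  97.2  97.6] [0.427 0.025 0.03 ]
tin_a 0.67 [152.6 271.5 101.4  89.2] [ 0.314 -0.139  0.03 ]
star 0.77 [245.2 131.3  59.   56.5] [0.436 0.027 0.03 ]
blank 0.66 [453.6 142.4  80.9 238.5] [0.672 0.015 0.03 ]
blank 0.43 [436.9  87.2 107.8 107.5] [0.649 0.073 0.03 ]
rack 0.79 [453.8 142.2  81.1 235. ] [0.672 0.015 0.03 ]
stock_tin 0.97 [438.2  86.3 107.7 107.2] [0.65  0.074 0.03 ]
stock_tin 0.71 [240.3  12.9 139.7  25.9] [0.437 0.147 0.03 ]
stock_tin 0.5 [245.  131.2  57.2  61.3] [0.436 0.027 0.03 ]
```

View pics/wrist1.png

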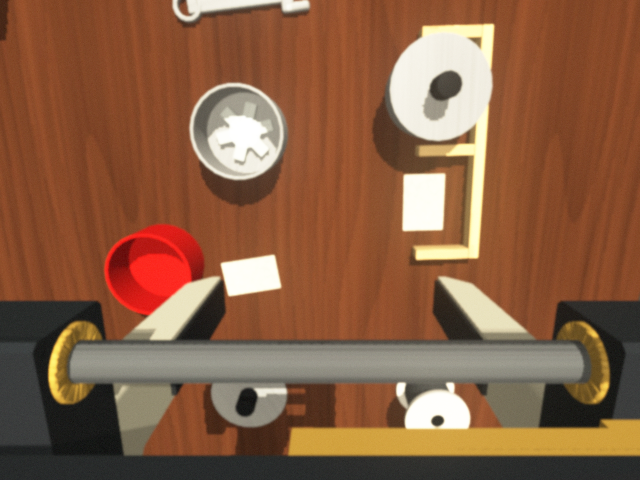

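The wrist view shows the star casting at (240,135) in the steel tin centred at (238,131). The stock tin at (440,86) is in the left bay, and the right bay with the slip at (424,202) is free. The grey lid is at (250,400). I now move for a second viewpoint.

```bash
python3 - <<'E'
import cv2
im=cv2.imread('pics/wrist1.png')[15:275,185:520]
cv2.imwrite('pics/w1crop.png',cv2.resize(im,None,fx=2.3,fy=2.3,interpolation=cv2.INTER_CUBIC))
E
cat >> h.py <<'E'
def rim(im,box,c=None):
    "ellipse fit to outer contour of the bright low-saturation region"
    pass
E
python3 - <<'E'
import sys; sys.path.insert(0,'.')
from h import *
import pickle
c=cal('wrist')
out=[]
for n in ('tin_a','rack'):
    vision.get_image('wrist')
    r=vision.regions_of('wrist',n)
    out.append([(d['confidence'],d['rect'],d['pixels']) for d in r])
pickle.dump((c,out),open('v1.pkl','wb'))
E
```

```text
(no output)
```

View pics/w1crop.png

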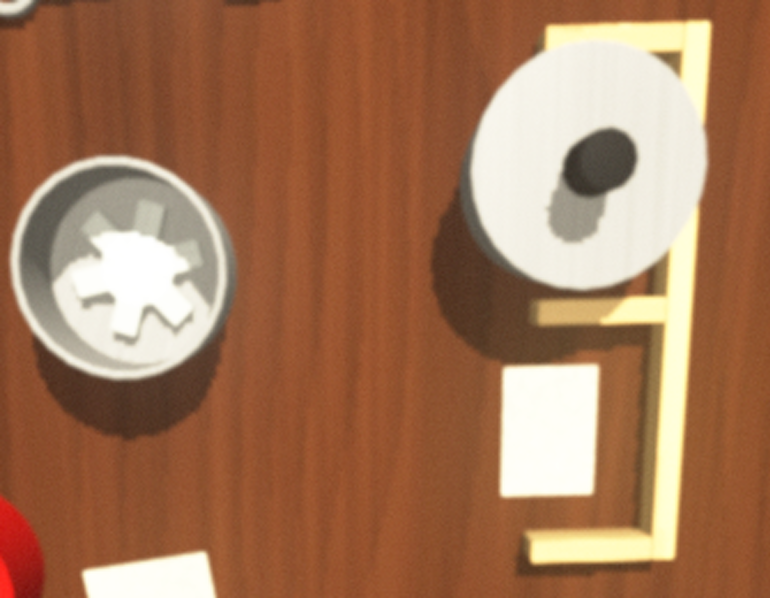

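move_arm:
  motion:
    - {"linear": [40,-20,0],"twist": 0}
    - {"linear": [40,-20,0],"twist": 0}
    - {"linear": [20,0,0],"twist": 0}
    - {"linear": [0,0,0],"twist": 0}
    - {"linear": [0,0,0],"twist": 0}

```text
time: 2.85
position: [0.6292, -0.0896, 0.3286]
orientation: [-2.22, -2.221, 0.001]
force: [-0.6, 0.0, 0.6]
gripper_width: 0.0928
finger_force: 0.0
```

```bash
python3 - <<'E'
from h import *
import pickle
c=cal('wrist')
save('wrist','wrist2.png',None)
out=[[(d['confidence'],d['rect'],d['pixels']) for d in vision.regions_of('wrist',n)] for n in ('tin_a','rack')]
pickle.dump((c,out),open('v2.pkl','wb'))
im=cv2.imread('pics/wrist2.png')
v=[pickle.load(open(f'v{i}.pkl','rb')) for i in(1,2)]
el=[]
for c,o in v:
    for d in o[0]: print('tin',d[0],np.round(d[1],1))
    for d in o[1]: print('rack',d[0],np.round(d[1],1))
    m=max(o[0],key=lambda d:d[0])[2].astype(np.uint8)
    k=cv2.findContours(m,cv2.RETR_EXTERNAL,cv2.CHAIN_APPROX_NONE)[0]; k=max(k,key=cv2.contourArea)
    el.append(cv2.minEnclosingCircle(k)); print(el[-1])
    cam=-cv2.Rodrigues(c[1])[0].T@c[2]; print(np.round(cam,4), np.round(toplane(c,el[-1][0],.055),4))
print(np.round(tri(v[0][0],el[0][0],v[1][0],el[1][0]),4))
cv2.imwrite('pics/w2crop.png',cv2.resize(im[0:260,60:395],None,fx=2.3,fy=2.3,interpolation=cv2.INTER_CUBIC))
E
```

```text
tin 0.7 [154.7 269.5  99.4  90.2]
tin 0.69 [241.8 130.7  96.   98.8]
rack 0.6 [456.6 144.6  85.2 236.2]
((155.34011840820312, 266.55328369140625), 50.45280456542969)
[0.5293 0.0183 0.4937] [ 0.3285 -0.1246  0.055 ]
tin 0.64 [ 71.3 241.9 110.5  90.4]
tin 0.59 [147.   93.2 108.4 101.5]
rack 0.91 [372.1 115.   71.1 230. ]
((70.0, 236.0), 55.443763732910156)
[ 0.6285 -0.0216  0.4948] [ 0.3349 -0.1285  0.055 ]
[ 0.3132 -0.1359  0.022 ]
```

View pics/w2crop.png

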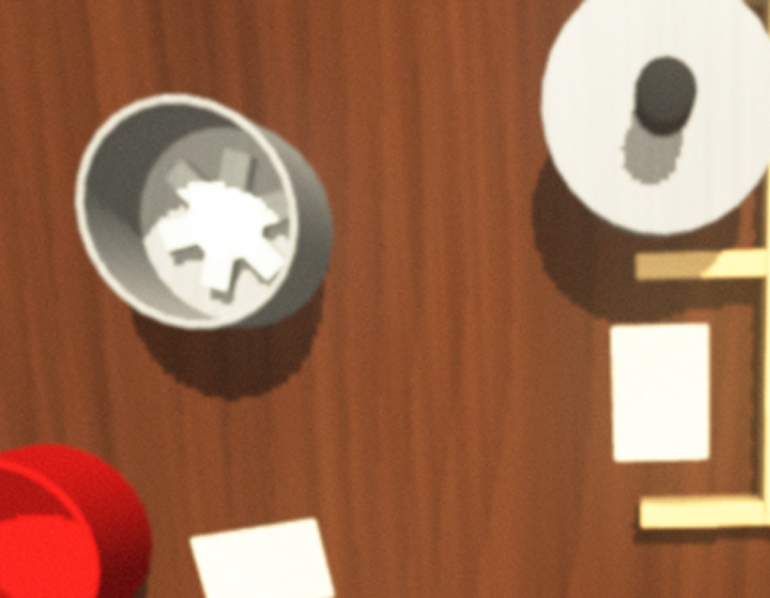

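The first crop confirms the six-armed star in the steel tin; in crop pixels its rim spans columns 10–229 and rows 155–380. The rack's outer corners are at about (711,20), (674,559), (534,563) and (551,25), and the right bay is empty except for the slip. In the second crop the rim spans columns 76–299 and rows 93–329.

```bash
python3 - <<'E'
from h import *
import pickle
from scipy.optimize import least_squares as LS
c1=pickle.load(open('v1.pkl','rb'))[0];c2=pickle.load(open('v2.pkl','rb'))[0]
a=np.linspace(0,2*np.pi,120)
def bb(c,p):
    q=proj(c,np.c_[p[0]+.05*np.cos(a),p[1]+.05*np.sin(a),0*a+p[2]]);return np.r_[q.min(0),q.max(0)]
def cr(v,o): return np.array(v)/2.3+np.tile(o,len(v)//2)
b1=cr([10,155,229,380],(185,15)); b2=cr([76,93,299,329],(60,0))
s=LS(lambda p:np.r_[bb(c1,p)-b1,bb(c2,p)-b2],[.43,.03,.055]);print('tin rim',np.round(s.x,4),np.round(s.fun,1))
pts=np.array([[711,20],[674,559],[534,563],[551,25.]])/2.3+[185,15]
M=np.array([[.062,.132],[.062,-.132],[-.015,-.132],[-.015,.132]])
def rk(p,z=.022):
    R=np.array([[np.cos(p[2]),-np.sin(p[2])],[np.sin(p[2]),np.cos(p[2])]]);return np.c_[M@R.T+p[:2],0*M[:,0]+z]
s=LS(lambda p:(proj(c1,rk(p))-pts).ravel(),[.65,.01,0]);print('rack',np.round(s.x,4),np.round(s.fun,1))
p=s.x
for n,y in(('L',.063),('R',-.063)): print(n,np.round([p[0]-np.sin(p[2])*y,p[1]+np.cos(p[2])*y],4))
# check with view 2
t=proj(c2,np.array([[p[0]+(-.015)*np.cos(p[2])-np.sin(p[2])*-.132,p[1]+np.sin(p[2])*-.015+np.cos(p[2])*-.132,.022]]));print('view2 R front outer crop px',(t-[60,0])*2.3)
# stereo height of right front-outer corner
print('tri',tri(c1,pts[2],c2,np.array([642,528])/2.3+[60,0]))
E
```

```text
tin rim [0.4318 0.0248 0.053 ] [ 1.7  0.4  0.3 -0.4 -0.6  0.5 -1.3 -0.6]
rack [0.6486 0.0052 0.0265] [ 1.2 -0.5  0.8  0.9 -0.8  0.7 -1.2 -0.6]
L [0.6469 0.0682]
R [ 0.6503 -0.0578]
view2 R front outer crop px [[634.315704   526.06061024]]
tri [ 0.64171201 -0.13160597  0.0053961 ]
```

move_arm:
  motion:
    - {"linear": [-30,23,-40],"twist": 0}
    - {"linear": [-30,23,-40],"twist": 0}
    - {"linear": [-30,23,-40],"twist": 0}
    - {"linear": [-30,23,-40],"twist": 0}
    - {"linear": [-29,23,-40],"twist": 0}

```text
time: 3.62
position: [0.4799, 0.0257, 0.1285]
orientation: [2.221, 2.221, 0.003]
force: [-0.7, 0.4, -0.4]
gripper_width: 0.0931
finger_force: 0.0
```

move_arm:
  motion:
    - {"linear": [0,0,0],"twist": 0}
    - {"linear": [0,0,0],"twist": 0}

```text
time: 3.88
position: [0.4824, 0.0247, 0.1297]
orientation: [2.22, 2.22, 0.003]
force: [0.6, -0.0, 0.3]
gripper_width: 0.0934
finger_force: 0.0
```

```bash
python3 - <<'E'
from h import *
print(np.round(telemetry.observe()['position'],4))
c=cal('wrist'); save('wrist','w3.png')
print(proj(c,[[.432,.025,.055],[.480,.025,.055],[.480,.025,.0]]))
E
```

```text
[0.4824 0.0247 0.1297]
[[249.16613878 250.52800692]
 [325.73268554 250.45477442]
 [325.99043972 230.86006688]]
```

View pics/w3.png

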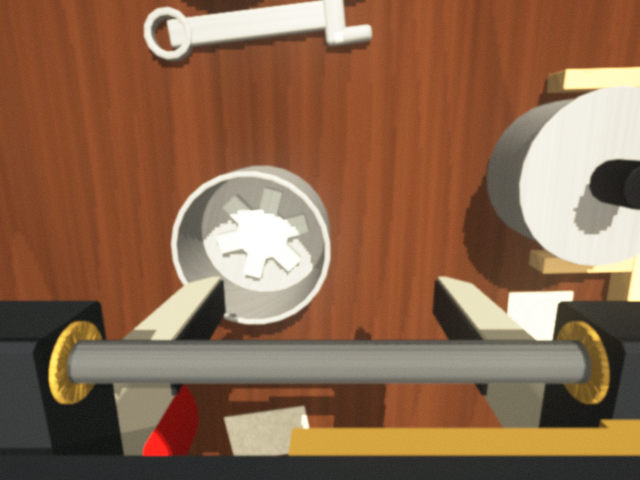

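The rim spans columns 172–330 and rows 168–325, centred at (251,246) where I predicted (249,250). The fit is good, with the tin at about (0.433, 0.027). I go down to straddle the far wall.

move_arm:
  motion:
    - {"linear": [-1,2,-40],"twist": 0}
    - {"linear": [0,0,-35],"twist": 0}
    - {"linear": [0,0,-20],"twist": 0}
    - {"linear": [0,0,-7],"twist": 0}
    - {"linear": [0,0,0],"twist": 0}

```text
time: 4.55
position: [0.4812, 0.0266, 0.0272]
orientation: [2.222, 2.22, 0.002]
force: [-0.1, -0.4, 0.2]
gripper_width: 0.0929
finger_force: 0.0
```

move_arm:
  motion:
    - {"linear": [0,0,0],"twist": 0}
    - {"linear": [0,0,0],"twist": 0}
    - {"linear": [0,0,0],"twist": 0}
    - {"linear": [0,0,0],"twist": 0}
    - {"linear": [0,0,0],"twist": 0}
  grip: 1

```text
time: 5.18
position: [0.48, 0.027, 0.0267]
orientation: [-2.221, -2.221, -0.0]
force: [-0.6, -0.6, 0.9]
gripper_width: 0.0475
finger_force: 0.0
```

move_arm:
  motion:
    - {"linear": [0,0,0],"twist": 0}
    - {"linear": [0,0,0],"twist": 0}
    - {"linear": [0,0,0],"twist": 0}
    - {"linear": [0,0,0],"twist": 0}
    - {"linear": [0,0,0],"twist": 0}

```text
time: 5.8
position: [0.4799, 0.027, 0.0266]
orientation: [-2.222, -2.221, 0.0]
force: [-1.0, -0.2, 0.0]
gripper_width: 0.0033
finger_force: 31.8
```

move_arm:
  motion:
    - {"linear": [0,0,0],"twist": 0}
    - {"linear": [0,0,0],"twist": 0}
    - {"linear": [0,0,0],"twist": 0}

```text
time: 6.18
position: [0.4799, 0.027, 0.0266]
orientation: [-2.221, -2.221, 0.0]
force: [0.1, -0.0, 0.3]
gripper_width: 0.0039
finger_force: 31.8
```

move_arm:
  motion:
    - {"linear": [10,-7,0],"twist": 0}
    - {"linear": [20,-15,0],"twist": 0}
    - {"linear": [20,-15,0],"twist": 0}
    - {"linear": [20,-15,0],"twist": 0}
    - {"linear": [20,-15,0],"twist": 0}

```text
time: 6.8
position: [0.569, -0.0391, 0.0266]
orientation: [-2.217, -2.219, 0.002]
force: [-2.8, 2.1, 1.8]
gripper_width: 0.004
finger_force: 31.9
```

move_arm:
  motion:
    - {"linear": [18,-13,0],"twist": 0}
    - {"linear": [10,-7,0],"twist": 0}
    - {"linear": [0,0,0],"twist": 0}
    - {"linear": [0,0,0],"twist": 0}

```text
time: 7.3
position: [0.5989, -0.0603, 0.0267]
orientation: [2.219, 2.22, 0.002]
force: [2.0, -0.2, -0.3]
gripper_width: 0.0033
finger_force: 31.8
```

```bash
python3 - <<'E'
from h import *
o=telemetry.observe();print(np.round(o['position'],4),o['gripper_width'])
c=cal('wrist'); save('wrist','w4.png')
print(proj(c,[[.55,-.06,.055],[.598,-.06,.055]]))
for n in('scene','side','wrist'):
    if n!='wrist': save(n,n+'4.png')
    for d in vision.look_for(n,'tin_a')[:4]: print(n,round(d['confidence'],2),np.round(d['rect'],1),np.round(toplane(cal(n),d['rect'][:2],.03),3))
E
```

```text
[ 0.5989 -0.0603  0.0267] 0.003344641267564502
[[201.09284127 324.48066413]
 [328.55400015 324.37443545]]
scene 0.83 [276.  222.8  37.3  40.5] [ 0.328 -0.141  0.03 ]
scene 0.8 [426.4 191.6  40.9  40.6] [0.429 0.257 0.03 ]
scene 0.68 [342.8 278.   27.1  38.3] [ 0.551 -0.074  0.03 ]
scene 0.65 [394.4 148.2  31.3  41.7] [0.25  0.275 0.03 ]
side 0.91 [351.2 421.6  58.1  70.1] [0.24  0.267 0.03 ]
side 0.86 [388.4 235.4  46.5  47.9] [ 0.318 -0.135  0.03 ]
side 0.72 [277.4 232.7  49.5  45.6] [ 0.544 -0.039  0.03 ]
wrist 0.87 [201.1 287.9 263.1 242.6] [ 0.542 -0.055  0.03 ]
```

View pics/w4.png

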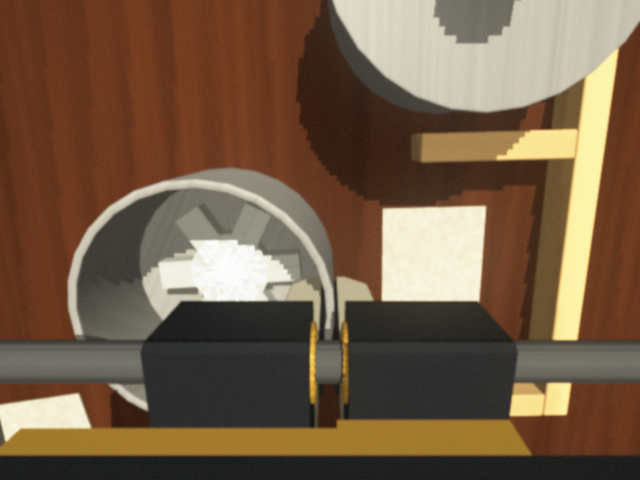

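The rim's left edge is at column 69, its right edge at 332 and its top at row 180. In view are the middle strip's inner edge at row ~160, the right strip's inner edge at row ~385 and the back strip at columns 545–600. I compute tin against bay in this one view.

```bash
python3 - <<'E'
from h import *
c=cal('wrist')
a=np.linspace(0,2*np.pi,360)
for ty in(-.060,-.057,-.055,-.052):
    q=proj(c,np.c_[.55+.05*np.cos(a),ty+.05*np.sin(a),0*a+.055]);print(ty,q.min(0),q.max(0))
for u in((425,161),(575,157),(545,385),(520,385),(555,340),(575,160),(578,130),(582,340),(568,414),(545,414)): print(u,np.round(toplane(c,u,.022),4))
for ry in(-.006,-.12,-.132):
    for rx in(-.015,.05,.062):
        x=.6486+rx-.0265*ry;y=.0052+ry+.0265*rx;print(ry,rx,(round(x,4),round(y,4)),proj(c,[x,y,.022]).round(0))
E
```

```text
-0.06 [ 68.62675106 193.10979697] [335.691883   437.88321234]
-0.057 [ 67.33051953 184.41101065] [335.73169    431.62248157]
-0.055 [ 66.45913274 178.55966694] [335.75844685 427.41684741]
-0.052 [ 65.14105789 169.70329039] [335.79891478 421.06009105]
(425, 161) [ 0.6379 -0.0008  0.022 ]
(575, 157) [0.7008 0.0009 0.022 ]
(545, 385) [ 0.7028 -0.108   0.022 ]
(520, 385) [ 0.6907 -0.108   0.022 ]
(555, 340) [ 0.7043 -0.0838  0.022 ]
(575, 160) [ 7.01e-01 -3.00e-04  2.20e-02]
(578, 130) [0.7004 0.0119 0.022 ]
(582, 340) [ 0.7171 -0.0838  0.022 ]
(568, 414) [ 0.7165 -0.1244  0.022 ]
(545, 414) [ 0.705  -0.1244  0.022 ]
-0.006 -0.015 (0.6338, -0.0012) [[415. 162.]]
-0.006 0.05 (0.6988, 0.0005) [[570. 158.]]
-0.006 0.062 (0.7108, 0.0008) [[599. 157.]]
-0.12 -0.015 (0.6368, -0.1152) [[409. 398.]]
-0.12 0.05 (0.7018, -0.1135) [[541. 395.]]
-0.12 0.062 (0.7138, -0.1132) [[566. 394.]]
-0.132 -0.015 (0.6371, -0.1272) [[408. 419.]]
-0.132 0.05 (0.7021, -0.1255) [[539. 416.]]
-0.132 0.062 (0.7141, -0.1252) [[563. 415.]]
```

move_arm:
  motion:
    - {"linear": [10,-3,0],"twist": 0}
    - {"linear": [15,-2,0],"twist": 0}
    - {"linear": [20,0,0],"twist": 0}
    - {"linear": [20,1,0],"twist": 0}
    - {"linear": [15,0,0],"twist": 0}

```text
time: 8.22
position: [0.6757, -0.0634, 0.0267]
orientation: [-2.217, -2.218, 0.007]
force: [-5.3, -0.7, 6.4]
gripper_width: 0.0035
finger_force: 31.8
```

move_arm:
  motion:
    - {"linear": [10,1,0],"twist": 0}
    - {"linear": [6,0,0],"twist": 0}
    - {"linear": [2,0,0],"twist": 0}

```text
time: 8.6
position: [0.6933, -0.0625, 0.0267]
orientation: [-2.217, -2.218, 0.007]
force: [-5.6, -0.1, 6.1]
gripper_width: 0.0036
finger_force: 31.8
```

move_arm:
  motion:
    - {"linear": [2,0,0],"twist": 0}
    - {"linear": [0,0,0],"twist": 0}

```text
time: 8.85
position: [0.6953, -0.0625, 0.0267]
orientation: [-2.218, -2.218, 0.006]
force: [-3.6, -1.1, 4.7]
gripper_width: 0.0028
finger_force: 31.8
```

move_arm:
  motion:
    - {"linear": [2,0,0],"twist": 0}
    - {"linear": [0,0,0],"twist": 0}

```text
time: 9.1
position: [0.6974, -0.0625, 0.0267]
orientation: [-2.218, -2.218, 0.006]
force: [-4.4, -0.1, 4.7]
gripper_width: 0.0037
finger_force: 31.8
```

move_arm:
  motion:
    - {"linear": [2,0,0],"twist": 0}
    - {"linear": [0,0,0],"twist": 0}

```text
time: 9.35
position: [0.6995, -0.0625, 0.0267]
orientation: [-2.218, -2.218, 0.006]
force: [-4.0, 0.4, 5.0]
gripper_width: 0.0034
finger_force: 31.8
```

move_arm:
  motion:
    - {"linear": [2,0,0],"twist": 0}
    - {"linear": [0,0,0],"twist": 0}

```text
time: 9.6
position: [0.7016, -0.0625, 0.0267]
orientation: [-2.218, -2.218, 0.006]
force: [-3.8, 0.1, 4.0]
gripper_width: 0.0038
finger_force: 31.8
```

move_arm:
  motion:
    - {"linear": [2,0,0],"twist": 0}
    - {"linear": [0,0,0],"twist": 0}

```text
time: 9.85
position: [0.702, -0.0625, 0.0267]
orientation: [-2.216, -2.216, 0.01]
force: [-6.5, 0.8, 7.5]
gripper_width: 0.0035
finger_force: 31.8
```

move_arm:
  motion:
    - {"linear": [2,0,0],"twist": 0}
    - {"linear": [0,0,0],"twist": 0}

```text
time: 10.1
position: [0.7023, -0.0626, 0.0266]
orientation: [-2.214, -2.214, 0.014]
force: [-9.2, 0.6, 10.0]
gripper_width: 0.0038
finger_force: 31.8
```

```bash
python3 - <<'E'
from h import *
o=telemetry.observe();print(np.round(o['position'],4),o['force'])
save('wrist','w5.png')
E
```

```text
[ 0.7023 -0.0626  0.0266] [-9.18523638  0.58084037  9.95868168]
```

View pics/w5.png

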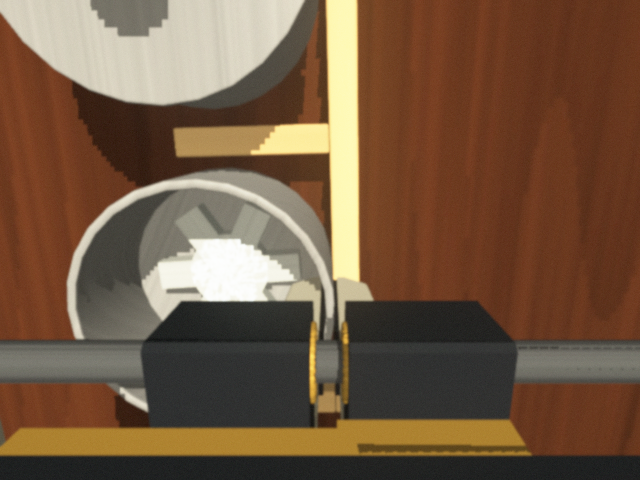

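The force rises (−9 N) while the position stalls at 0.702, and the picture shows the rim's right edge at column 332 meeting the back strip's inner edge (~330). The tin is home, so I ease off and release.

move_arm:
  motion:
    - {"linear": [-2,0,0],"twist": 0}
    - {"linear": [-1,0,0],"twist": 0}
    - {"linear": [0,0,0],"twist": 0}

```text
time: 10.52
position: [0.7019, -0.0625, 0.0267]
orientation: [-2.217, -2.218, 0.007]
force: [-5.5, -0.2, 6.0]
gripper_width: 0.0034
finger_force: 31.8
```

move_arm:
  motion:
    - {"linear": [0,0,0],"twist": 0}
    - {"linear": [0,0,0],"twist": 0}
    - {"linear": [0,0,0],"twist": 0}
    - {"linear": [0,0,0],"twist": 0}
  grip: 0.4

```text
time: 11.02
position: [0.7052, -0.063, 0.0265]
orientation: [2.221, 2.221, 0.0]
force: [0.4, -0.0, -1.0]
gripper_width: 0.0275
finger_force: 0.0
```

move_arm:
  motion:
    - {"linear": [0,0,20],"twist": 0}
    - {"linear": [0,0,40],"twist": 0}
    - {"linear": [0,0,60],"twist": 0}
    - {"linear": [0,0,60],"twist": 0}
    - {"linear": [-20,-30,40],"twist": 0}

```text
time: 11.65
position: [0.6871, -0.089, 0.252]
orientation: [2.212, 2.226, 0.012]
force: [-0.2, -0.2, -0.1]
gripper_width: 0.0279
finger_force: 0.0
```

move_arm:
  motion:
    - {"linear": [-20,-20,20],"twist": 0}
    - {"linear": [-15,-17,33],"twist": 0}
    - {"linear": [0,0,0],"twist": 0}
    - {"linear": [0,0,0],"twist": 0}
  grip: -1

```text
time: 12.15
position: [0.65, -0.1289, 0.2997]
orientation: [-2.22, -2.222, -0.001]
force: [0.3, -0.1, -0.2]
gripper_width: 0.0632
finger_force: 0.0
```

```bash
python3 - <<'E'
from h import *
import pickle
c=cal('wrist'); save('wrist','w6.png')
print(np.round(telemetry.observe()['position'],4))
for t in('tin_a','rack','stock_tin'):
    for d in vision.look_for('wrist',t)[:3]: print(t,round(d['confidence'],2),np.round(d['rect'],1),np.round(toplane(c,d['rect'][:2],.055),4))
pickle.dump(c,open('c6.pkl','wb'))
a=np.linspace(0,2*np.pi,360);q=proj(c,np.c_[.654+.05*np.cos(a),-.058+.05*np.sin(a),0*a+.055]);print('pred rim',q.min(0),q.max(0))
g=cv2.cvtColor(cv2.imread('pics/w6.png'),cv2.COLOR_BGR2GRAY)
h=cv2.HoughCircles(cv2.medianBlur(g,3),cv2.HOUGH_GRADIENT,1.5,20,param1=120,param2=30,minRadius=38,maxRadius=60)
for x in h[0][:6]: print(x,np.round(toplane(c,x[:2],.055),4))
E
```

```text
[ 0.6499 -0.1285  0.2987]
tin_a 0.64 [ 45.7 211.8  91.4  96.3] [ 0.3542 -0.1346  0.055 ]
tin_a 0.62 [333.6 136.1  97.9 102. ] [ 0.6542 -0.0577  0.055 ]
rack 0.87 [353.1 101.6  77.4 203.2] [ 0.6732 -0.0251  0.055 ]
stock_tin 0.78 [327.5  32.3 117.8  64.6] [0.6481 0.0366 0.055 ]
pred rim [283.20551721  82.93831865] [383.51571789 186.63354184]
[332.25 134.25  47.3 ] [ 0.6529 -0.0559  0.055 ]
[329.25 167.25  49.25] [ 0.6499 -0.0884  0.055 ]
[326.25   2.25  52.4 ] [0.6469 0.0619 0.055 ]
[ 15.75 218.25  46.4 ] [ 0.3216 -0.1414  0.055 ]
[194.25 371.25  59.15] [ 0.4939 -0.3216  0.055 ]
[344.25 372.75  39.2 ] [ 0.6677 -0.3234  0.055 ]
```

move_arm:
  motion:
    - {"linear": [-45,-40,0],"twist": 0}
    - {"linear": [-45,-40,0],"twist": 0}
    - {"linear": [-45,-40,0],"twist": 0}
    - {"linear": [-10,-40,0],"twist": 0}
    - {"linear": [0,-30,0],"twist": 0}

```text
time: 12.98
position: [0.5035, -0.3218, 0.2993]
orientation: [-2.223, -2.218, 0.002]
force: [0.6, 0.2, -0.9]
gripper_width: 0.0931
finger_force: 0.0
```

move_arm:
  motion:
    - {"linear": [0,0,0],"twist": 0}
    - {"linear": [0,0,0],"twist": 0}
    - {"linear": [0,0,0],"twist": 0}

```text
time: 13.35
position: [0.5058, -0.3178, 0.2995]
orientation: [-2.217, -2.224, -0.001]
force: [-0.2, 1.2, 0.4]
gripper_width: 0.0928
finger_force: 0.0
```

```bash
python3 - <<'E'
from h import *
import pickle
c=cal('wrist'); save('wrist','w7.png');pickle.dump(c,open('c7.pkl','wb'))
print(np.round(telemetry.observe()['position'],4))
for d in vision.look_for('wrist','lid')[:3]: print(round(d['confidence'],2),np.round(d['rect'],1),np.round(toplane(c,d['rect'][:2],.02),4))
for n in('scene','side'):
    save(n,n+'7.png')
    for t in('lid','tin_a'):
        for d in vision.look_for(n,t)[:4]: print(n,t,round(d['confidence'],2),np.round(d['rect'],1),np.round(toplane(cal(n),d['rect'][:2],.02),3))
E
```

```text
[ 0.5057 -0.3181  0.2996]
0.77 [290.9 317.   87.7  45.6] [ 0.46   -0.4586  0.02  ]
0.61 [256.9 206.9  90.7  93.9] [ 0.4242 -0.324   0.02  ]
scene lid 0.9 [222.3 287.5  44.2  42.3] [ 0.431 -0.331  0.02 ]
scene lid 0.8 [164.3 330.6  49.8  44.1] [ 0.47  -0.484  0.02 ]
scene tin_a 0.91 [427.5 189.7  41.2  40. ] [0.419 0.271 0.02 ]
scene tin_a 0.91 [391.5 146.6  33.   41.1] [0.232 0.278 0.02 ]
scene tin_a 0.85 [373.1 309.2  47.8  46.5] [ 0.65  -0.052  0.02 ]
scene tin_a 0.85 [276.9 222.1  36.5  38.9] [ 0.32  -0.136  0.02 ]
side lid 0.81 [375.1 172.4  41.9  30.9] [ 0.418 -0.319  0.02 ]
side lid 0.56 [383.  133.9  39.3  30.4] [ 0.451 -0.468  0.02 ]
side lid 0.19 [259.5 377.7  59.4  66.8] [0.42  0.263 0.02 ]
side tin_a 0.94 [352.5 420.9  60.6  70.8] [0.239 0.262 0.02 ]
side tin_a 0.87 [238.5 213.9  50.   46.9] [ 0.658 -0.058  0.02 ]
side tin_a 0.86 [388.4 236.8  48.9  51.1] [ 0.318 -0.139  0.02 ]
side tin_a 0.75 [259.6 377.4  58.7  68.1] [0.42  0.262 0.02 ]
```

View pics/w7.png

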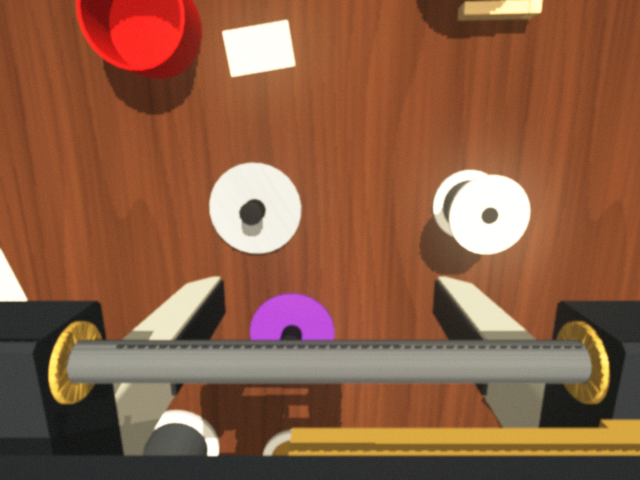

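The wrist picture shows the grey lid's disc at columns 209–302 and rows 162–254, centred at (255,208), with its knob top at (252,212). The purple one is at (292,330) and the spool at (489,214). I take a second viewpoint nearer the lid.

move_arm:
  motion:
    - {"linear": [-30,-15,-25],"twist": 0}
    - {"linear": [-30,-15,-25],"twist": 0}
    - {"linear": [-20,-10,-25],"twist": 0}
    - {"linear": [0,0,0],"twist": 0}
    - {"linear": [0,0,0],"twist": 0}

```text
time: 14.38
position: [0.4269, -0.3597, 0.2257]
orientation: [2.218, 2.221, 0.002]
force: [0.5, -1.1, 0.2]
gripper_width: 0.0925
finger_force: 0.0
```

```bash
python3 - <<'E'
from h import *
import pickle
from scipy.optimize import least_squares as LS
c8=cal('wrist'); save('wrist','w8.png'); c7=pickle.load(open('c7.pkl','rb'))
print(np.round(telemetry.observe()['position'],4))
a=np.linspace(0,2*np.pi,120)
obs=[]
for f,c in(('w7',c7),('w8',c8)):
    im=cv2.imread(f'pics/{f}.png');hsv=cv2.cvtColor(im,cv2.COLOR_BGR2HSV)
    g=proj(c,[.424,-.324,.01])[0]
    m=((hsv[:,:,1]<60)&(hsv[:,:,2]>110)).astype(np.uint8)
    k=[x for x in cv2.findContours(m,cv2.RETR_EXTERNAL,cv2.CHAIN_APPROX_NONE)[0] if cv2.contourArea(x)>3000 and cv2.pointPolygonTest(x,(float(g[0]),float(g[1])),True)>-30]
    k=cv2.convexHull(max(k,key=cv2.contourArea)); x,y,w,h=cv2.boundingRect(k)
    # knob: dark pixels inside disc, nearest cap
    dm=np.zeros_like(m);cv2.fillConvexPoly(dm,k,1);dark=(hsv[:,:,2]<70)&(dm>0)
    ys,xs=np.nonzero(dark)
    print(f,'disc',(x,y,w,h),cv2.fitEllipse(k)[0],'dark',xs.min(),xs.max(),ys.min(),ys.max(),dark.sum())
    obs.append((c,np.array([x,y,x+w,y+h],float),(xs.min(),ys.min(),xs.max(),ys.max())))
def bb(c,p,r):
    q=proj(c,np.c_[p[0]+r*np.cos(a),p[1]+r*np.sin(a),0*a+p[2]]);return np.r_[q.min(0),q.max(0)]
s=LS(lambda p:np.concatenate([bb(c,p,.053)-b for c,b,_ in obs]),[.424,-.324,.01]);print('lid disc',np.round(s.x,4),np.round(s.fun,1))
for c,b,_ in obs:
    r=LS(lambda p:bb(c,[*p,.01],.053)-b,[.424,-.324]);print(np.round(r.x,4))
def kb(c,p):
    q=np.r_[[*bb(c,[p[0],p[1],.04],.013)],bb(c,[p[0],p[1],.010],.013)].reshape(2,4);return np.r_[q[:,:2].min(0),q[:,2:].max(0)]
for c,_,kx in obs:
    r=LS(lambda p:kb(c,p)-np.array(kx),[.424,-.324]);print('knob',np.round(r.x,4),np.round(r.fun,1))
E
```

```text
[ 0.4272 -0.3595  0.2259]
w7 disc (210, 163, 91, 91) (254.86895751953125, 207.81214904785156) dark 241 263 201 223 382
w8 disc (266, 121, 112, 113) (321.24871826171875, 176.91159057617188) dark 311 330 184 192 12
lid disc [ 0.4206 -0.3289  0.0105] [-0.7  0.1  0.2 -0.1  0.4  0.3  0.  -0.3]
[ 0.4207 -0.329 ]
[ 0.4204 -0.3289]
knob [ 0.4201 -0.3285] [-3.  -2.8  3.2  2.8]
knob [ 0.4194 -0.3347] [ -5.2 -12.3   5.2  11.9]
```

Two views put the lid at (0.4206, −0.3289) with its disc at z ≈ 10.5 mm, against an expected 10, and r = 0.534, which is in reach. I descend over the knob.

move_arm:
  motion:
    - {"linear": [-4,16,-40],"twist": 0}
    - {"linear": [-3,15,-50],"twist": 0}
    - {"linear": [0,0,-50],"twist": 0}
    - {"linear": [0,0,-35],"twist": 0}
    - {"linear": [0,0,0],"twist": 0}
  grip: -0.1

```text
time: 15.05
position: [0.4185, -0.3275, 0.0483]
orientation: [-2.217, -2.221, -0.0]
force: [-0.7, -1.0, 1.7]
gripper_width: 0.0518
finger_force: 0.0
```

move_arm:
  motion:
    - {"linear": [0,0,-25],"twist": 0}
    - {"linear": [0,0,-10],"twist": 0}
    - {"linear": [0,0,0],"twist": 0}

```text
time: 15.42
position: [0.4189, -0.3292, 0.0155]
orientation: [2.22, 2.221, 0.001]
force: [-0.0, 0.1, 0.3]
gripper_width: 0.0511
finger_force: 0.0
```

move_arm:
  motion:
    - {"linear": [2,0,0],"twist": 0}
    - {"linear": [0,0,0],"twist": 0}
    - {"linear": [0,0,0],"twist": 0}
    - {"linear": [0,0,0],"twist": 0}
    - {"linear": [0,0,0],"twist": 0}
  grip: 1

```text
time: 16.05
position: [0.4202, -0.3292, 0.0151]
orientation: [2.221, 2.221, 0.0]
force: [-0.5, 1.3, 5.1]
gripper_width: 0.0255
finger_force: 30.0
```

move_arm:
  motion:
    - {"linear": [0,0,0],"twist": 0}
    - {"linear": [0,0,0],"twist": 0}

```text
time: 16.3
position: [0.4203, -0.3292, 0.0151]
orientation: [2.221, 2.221, 0.0]
force: [-0.1, 1.1, 6.6]
gripper_width: 0.0254
finger_force: 30.0
```

move_arm:
  motion:
    - {"linear": [0,0,10],"twist": 0}
    - {"linear": [0,0,30],"twist": 0}
    - {"linear": [0,0,50],"twist": 0}
    - {"linear": [0,0,50],"twist": 0}
    - {"linear": [0,0,20],"twist": 0}

```text
time: 16.92
position: [0.4207, -0.3297, 0.1777]
orientation: [2.219, 2.218, 0.001]
force: [-0.3, 0.7, -1.6]
gripper_width: 0.0254
finger_force: 30.0
```

move_arm:
  motion:
    - {"linear": [20,24,5],"twist": 0}
    - {"linear": [35,40,0],"twist": 0}
    - {"linear": [40,45,0],"twist": 0}
    - {"linear": [40,45,0],"twist": 0}
    - {"linear": [40,45,0],"twist": 0}

```text
time: 17.55
position: [0.5953, -0.1286, 0.1794]
orientation: [-2.221, -2.22, 0.002]
force: [-0.6, -0.3, -1.3]
gripper_width: 0.0257
finger_force: 30.0
```

move_arm:
  motion:
    - {"linear": [35,43,0],"twist": 0}
    - {"linear": [24,30,0],"twist": 0}
    - {"linear": [0,0,0],"twist": 0}
    - {"linear": [0,0,0],"twist": 0}

```text
time: 18.05
position: [0.6529, -0.0582, 0.179]
orientation: [-2.222, -2.22, 0.004]
force: [-0.5, -0.9, -1.1]
gripper_width: 0.0254
finger_force: 30.0
```

```bash
python3 - <<'E'
from h import *
o=telemetry.observe();print(np.round(o['position'],4),np.round(o['orientation'],3),o['gripper_width'],o['force'])
save('wrist','w9.png');c=cal('wrist')
im=cv2.imread('pics/w9.png')
for t in('lid','tin_a','rack'):
    for d in vision.look_for('wrist',t)[:3]: print(t,round(d['confidence'],2),np.round(d['rect'],1))
p=o['position'];a=np.linspace(0,2*np.pi,200)
for nm,x,y,z,r in(('lid',p[0],p[1],p[2]-.0151+.010,.053),('tin',.6537,-.057,.055,.05)):
    q=proj(c,np.c_[x+r*np.cos(a),y+r*np.sin(a),0*a+z]);print(nm,q.min(0).round(0),q.max(0).round(0))
    cv2.polylines(im,[q.round().astype(int).reshape(-1,1,2)],True,(0,255,0) if nm=='lid' else (255,0,255),1)
cv2.imwrite('pics/w9o.png',im)
E
```

```text
[ 0.6529 -0.0582  0.179 ] [-2.222 -2.22   0.004] 0.025360470455399214 [-0.48037896 -0.8515517  -1.10014693]
lid 0.71 [328.8 283.5 231.5 220.4]
tin_a 0.8 [ 13.2 302.8  26.3  78.7]
tin_a 0.74 [331.  172.2  80.7  26.2]
rack 0.65 [360.9 100.6 101.9 201.2]
lid [215. 173.] [446. 391.]
tin [264. 162.] [398. 293.]
```

View pics/w9o.png

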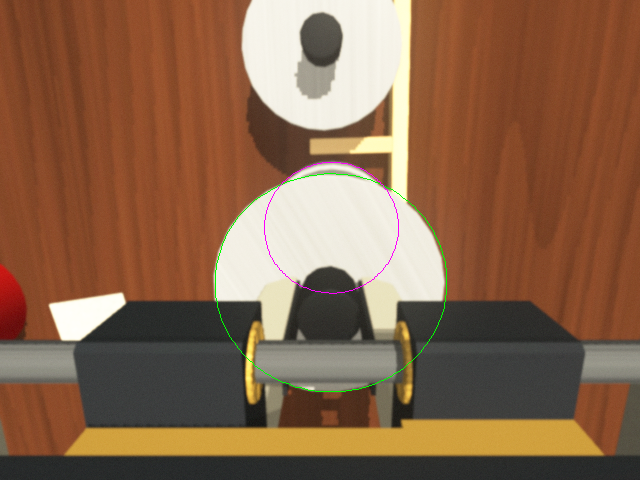

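The overlay fits: the green lid outline matches the held disc (columns 215–446), and the magenta tin rim peeks out above it at row 162. I lower slowly.

move_arm:
  motion:
    - {"linear": [1,1,-20],"twist": 0}
    - {"linear": [0,0,-35],"twist": 0}
    - {"linear": [0,0,-25],"twist": 0}
    - {"linear": [0,0,-10],"twist": 0}
    - {"linear": [0,0,0],"twist": 0}

```text
time: 18.88
position: [0.6547, -0.0566, 0.0895]
orientation: [-2.222, -2.22, 0.001]
force: [0.0, -0.4, -1.8]
gripper_width: 0.0253
finger_force: 30.0
```

move_arm:
  motion:
    - {"linear": [0,0,-5],"twist": 0}
    - {"linear": [0,0,-5],"twist": 0}
    - {"linear": [0,0,-5],"twist": 0}
    - {"linear": [0,0,-4],"twist": 0}
    - {"linear": [0,0,0],"twist": 0}

```text
time: 19.5
position: [0.6547, -0.056, 0.0702]
orientation: [-2.221, -2.221, 0.001]
force: [-0.8, -0.2, -2.4]
gripper_width: 0.0252
finger_force: 30.0
```

move_arm:
  motion:
    - {"linear": [-1,-1,-2],"twist": 0}
    - {"linear": [0,0,-1],"twist": 0}
    - {"linear": [0,0,0],"twist": 0}

```text
time: 19.88
position: [0.6539, -0.057, 0.0676]
orientation: [-2.221, -2.221, 0.0]
force: [0.4, -0.5, -1.1]
gripper_width: 0.0255
finger_force: 30.0
```

move_arm:
  motion:
    - {"linear": [0,0,-1],"twist": 0}
    - {"linear": [0,0,-1],"twist": 0}
    - {"linear": [0,0,0],"twist": 0}

```text
time: 20.25
position: [0.6539, -0.0569, 0.0655]
orientation: [-2.221, -2.221, 0.0]
force: [-0.2, 0.4, -1.0]
gripper_width: 0.0252
finger_force: 30.0
```

move_arm:
  motion:
    - {"linear": [0,0,-1],"twist": 0}
    - {"linear": [0,0,-1],"twist": 0}
    - {"linear": [0,0,0],"twist": 0}

```text
time: 20.62
position: [0.654, -0.057, 0.0642]
orientation: [2.221, 2.221, 0.0]
force: [-1.4, -0.1, 2.6]
gripper_width: 0.0255
finger_force: 30.0
```

Contact comes at 64.2 mm, with 64.1 expected, so the plug is in and the disc is on the rim. I release and withdraw.

move_arm:
  motion:
    - {"linear": [0,0,0],"twist": 0}
    - {"linear": [0,0,0],"twist": 0}
    - {"linear": [0,0,0],"twist": 0}
    - {"linear": [0,0,0],"twist": 0}
    - {"linear": [0,0,0],"twist": 0}
  grip: 0.0

```text
time: 21.25
position: [0.654, -0.057, 0.0636]
orientation: [-2.221, -2.221, 0.0]
force: [-1.1, 0.1, 0.7]
gripper_width: 0.0463
finger_force: 0.0
```

move_arm:
  motion:
    - {"linear": [0,0,15],"twist": 0}
    - {"linear": [0,0,30],"twist": 0}
    - {"linear": [0,0,50],"twist": 0}
    - {"linear": [0,0,50],"twist": 0}
    - {"linear": [0,-30,40],"twist": 0}

```text
time: 21.88
position: [0.655, -0.0832, 0.2525]
orientation: [2.214, 2.228, 0.008]
force: [0.9, -0.4, -0.4]
gripper_width: 0.0466
finger_force: 0.0
```

move_arm:
  motion:
    - {"linear": [0,-30,30],"twist": 0}
    - {"linear": [0,-10,0],"twist": 0}
    - {"linear": [0,0,0],"twist": 0}
    - {"linear": [0,0,0],"twist": 0}

```text
time: 22.38
position: [0.6533, -0.1247, 0.2769]
orientation: [-2.216, -2.221, 0.001]
force: [0.4, 0.4, 0.2]
gripper_width: 0.0461
finger_force: 0.0
```

```bash
python3 - <<'E'
from h import *
from scipy.optimize import least_squares as LS
c=cal('wrist'); save('wrist','w10.png'); print(np.round(telemetry.observe()['position'],4))
for t in('lid','stock_tin','tin_a','rack'):
    for d in vision.look_for('wrist',t)[:3]: print(t,round(d['confidence'],2),np.round(d['rect'],1),np.round(toplane(c,d['rect'][:2],.059),4))
im=cv2.imread('pics/w10.png');hsv=cv2.cvtColor(im,cv2.COLOR_BGR2HSV)
m=((hsv[:,:,1]<60)&(hsv[:,:,2]>110)).astype(np.uint8);g=proj(c,[.68,-.057,.059])[0]
a=np.linspace(0,2*np.pi,200)
q=proj(c,np.c_[.6539+.053*np.cos(a),-.057+.053*np.sin(a),0*a+.059]);print('pred',q.min(0),q.max(0))
for k in cv2.findContours(m,cv2.RETR_EXTERNAL,cv2.CHAIN_APPROX_NONE)[0]:
    if cv2.contourArea(k)>3000:
        print(cv2.boundingRect(k),[np.round(v,1) for v in cv2.fitEllipse(cv2.convexHull(k))],np.round(toplane(c,cv2.fitEllipse(cv2.convexHull(k))[0],.059),4))
for n in('scene','side'):
    vision.get_image(n)
    for t in('lid','stock_tin','tin_a'):
        for d in vision.look_for(n,t)[:4]: print(n,t,round(d['confidence'],2),np.round(d['rect'],1),np.round(toplane(cal(n),d['rect'][:2],.03),3))
E
```

```text
[ 0.6535 -0.1247  0.277 ]
lid 0.81 [331.8 136.8 117.2 116. ] [ 0.6547 -0.0542  0.059 ]
stock_tin 0.78 [322.1  32.7 121.4  63.2] [0.6458 0.0344 0.059 ]
tin_a 0.85 [ 38.5 218.6  76.9 102.5] [ 0.3671 -0.1327  0.059 ]
rack 0.58 [353.6 106.   79.1 212.1] [ 0.6746 -0.0268  0.059 ]
rack 0.54 [342.  381.9  75.7  90.4] [ 0.667 -0.313  0.059]
pred [274.18115251  79.35301465] [387.67202732 196.44409715]
(196, 343, 266, 84) [array([328.6, 370.7]), array([109.4, 274.1]), np.float64(90.8)] [ 0.6524 -0.2993  0.059 ]
(264, 0, 129, 206) [array([330.5,  66.9]), array([141.7, 322.3]), np.float64(173.0)] [0.6532 0.0065 0.059 ]
scene lid 0.79 [375.7 304.7  49.8  50.2] [ 0.647 -0.044  0.03 ]
scene lid 0.77 [163.6 330.8  49.1  45.9] [ 0.476 -0.485  0.03 ]
scene lid 0.27 [401.4 213.4  41.6  37.1] [0.458 0.156 0.03 ]
scene stock_tin 0.8 [417.9 282.4  50.9  50.8] [0.646 0.073 0.03 ]
scene tin_a 0.94 [275.9 221.6  37.1  43.2] [ 0.324 -0.14   0.03 ]
scene tin_a 0.85 [427.1 191.6  40.8  40.8] [0.43  0.259 0.03 ]
scene tin_a 0.82 [369.2 323.   37.9  19. ] [ 0.678 -0.081  0.03 ]
scene tin_a 0.68 [400.1 157.4  12.1  20.1] [0.289 0.268 0.03 ]
side lid 0.84 [382.4 133.8  37.1  25.7] [ 0.45  -0.456  0.03 ]
side lid 0.79 [240.  205.4  48.7  37. ] [ 0.663 -0.075  0.03 ]
side tin_a 0.93 [390.  235.8  49.   54.7] [ 0.314 -0.135  0.03 ]
side tin_a 0.71 [352.1 420.4  61.7  67.8] [0.239 0.264 0.03 ]
side tin_a 0.68 [257.8 378.5  55.6  68.7] [0.419 0.268 0.03 ]
side tin_a 0.63 [239.6 223.7  43.5  29.4] [ 0.634 -0.027  0.03 ]
```

```bash
python3 -c "
from cell import order; print(order.hand_in())"
```

```text
the job is handed in; nothing more can be done
None
```

I slid the star tin home in the free right bay, seated the loose lid level on its rim, and handed the job in at about 23 s; the hand-in gave no verdict, and my last camera check put the lid within 2–3 mm of the tin's centre.

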